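# Press a cast flow-cell block home in the corner of a gauging plate

### The arm

A 6-joint arm with a two-finger parallel gripper is mounted at the origin on the work surface. World frame = base frame: x ahead of the robot, y to its left, z up, the work surface at z = 0. Lengths are in m, angles in rad, forces in N, time in s.
With the tool pointing down it reaches from about 0.3 to 0.775 m from the base axis. Payload 14.6 kg.
Tool frame: the origin (TCP) lies at the very end of the fingers, on their centre line; the grasp point (between the pads) lies 19 mm behind it; z points along the fingers, y is the line along which they close (so a half turn about z gives the same grasp; the last joint's range is limited). The gripper opens to 94 mm and grips with 3 to 60 N. Pads are 16 mm wide; open, the fingers measure 119 mm over their backs; the gripper's body (75 mm by 177 mm) begins 78 mm behind the grasp point.
Start: joints at [-1.257, 0.3, 1.521, -0, 1.321, -0.067], TCP at [0.204, -0.511, 0.205] pointing down, gripper open.
Joint ranges: [-3.03, 3.03], [-0.79, 2.21], [0.23, 2.52], [-1.04, 4.18], [0, 3.07], [-2.55, 2.55]. Speed limits (rad/s): [2.22, 2.22, 2.57, 3.14, 3.14, 3.14].

### API

Orientations are given as [roll, pitch, yaw] about the fixed x, y, z axes, in that order (R = Rz(yaw) Ry(pitch) Rx(roll)).
In Python, from station import ctrl, cams gives the robot as it stands. The module is installed in compiled form; this text tells all that it offers.
- The arm moves only by the tool arm_command, never from a script. Its argument "plan" is a list that holds one entry, the list of rows, each a list of 7 numbers: the shift along the tool's x, y, z in fractions of the full range, 1 being 600 mm, then the turn, a rotation vector about the tool's x, y, z in a scale on which 1.0 is 4 rad, then the closure, from -1 (fully open) to 1 (shut). A call has 1 to 12 rows; each row is the pose to reach, as a shift and turn from the pose commanded when the call began, along the tool's axes at that moment; what a row does not reach only later rows make up. A row lasts 1/10 s, in which the tool goes at most 50 mm and 8.59 degrees, less where a joint would pass 70% of its speed; a pose out of reach is approached as far as the arm can. Shift and turn numbers lie between -1 and 1, and a call with a number outside is refused. A call with a gripper value outside its range is refused whole. The fingers move at their own pace and stop on an object; "squeeze" is the grip in N (left out, the last holds). Time passes only in rows, so rows that repeat a pose let the fingers close. It gives the time, the measured TCP pose, the force, the opening and the grip force at its end, in the units of the state.
- ctrl.get_obs(): the state, without advancing time (a new reading comes with each control period).
- cams.camera(name): name is "side" or "top"; returns (picture, depth): 400x640x3 uint8, blue, green, red; 400x640 float32, m along the optical axis (not along the pixel's ray), 0 where there is no reading.
- cams.camera_info(name): a dict with "fx", "fy", "cx", "cy" (pixels), "dist_coeffs" ([k1, k2, p1, p2, k3] as OpenCV has them; the pictures are not rectified), "world_to_cam" (4x4, takes a point from world to camera coordinates). Camera axes: x right, y down, z forward; pixel columns grow to the right and rows downward; lengths in m; the calibration is good to about 2 mm. A picture is of the moment at which its call begins. camera_info takes no time and is no camera call.
- ctrl.hand_in(): hands the job in; it is judged then, once.
The state is a dict: "time_s": time; "qpos": joint angles; "joint_vel": joint speeds; "tau": joint torques, N m; "ee_pos": TCP position; "eef_rot": TCP orientation; "force": force on the tool from outside, world axes, zero at the start; "moment": the same for the moment, N m; "grip_width": finger opening in m; "grip_force": force on a finger pad.
Only numpy, scipy, OpenCV 4.12 (cv2) and the standard library are available. Lean on these libraries where they do the work, as an engineer would, in place of code of your own. Each camera call takes 0.05 s, during which the arm holds its last target. There are 200 camera calls.

### The job

Lift the white rectangular cast block (stepped, with a narrower upright part on a wide foot) out of its open mould and set it flat, foot down, on the flat gauging plate with the two stops. Slide it fully home into the corner, long side along the long stop and short end against the short stop, and finish with the gripper still on it, holding it pressed firmly against both stops at once: do not let go. Leave everything else where it is.

Things in the scene. Friction and masses are not known exactly. Their poses are not given: they have to be found in the camera images.
- block: White cast resin flow-cell block, 75 to 150 g, starting in the rectangular cavity of mould. Foot 64 (x) x 48 (y) x 16 mm high; centred on it an upright part 44 (x) x 30 (y) x 30 mm high, so 46 mm high in all; grip the upright part across y (30 mm). The same either way round (half turn about z). Origin: centre of the underside of the foot; z up.
- mould: Fixed dark grey metal open mould, 100 (x) x 84 (y) x 22 mm high, with a rectangular cavity 67 x 51 mm, 14 mm deep, at its centre (cavity floor 8 mm above the table); the block's foot lies in it with 1.5 mm play on each side, long sides parallel, and stands 2 mm above the mould's top. Origin: centre of the underside; z up.
- stage: Fixed gauging plate: grey metal, 170 (x) x 140 (y) x 12 mm thick, with two rigid dark steel stops on its top, each 14 mm high above the plate and 14 mm thick. Origin: centre of the underside; z up. The stops stand at its +x and +y sides, and form an inside corner open to -x and -y (with a gap between the stops at the corner itself).
- long_stop: The long stop, rigid, fixed on the plate: bar 100 mm long along the plate's x (x = -50 to +50 mm of the plate). Its bearing face looks to the plate's -y and lies at plate y = +45 mm. Origin: centre of its underside, on the plate's top (7 mm behind the face).
- short_stop: The short stop, rigid, fixed on the plate: bar 60 mm long along the plate's y (y = -30 to +30 mm of the plate). Its bearing face looks to the plate's -x and lies at plate x = +60 mm. Origin: centre of its underside, on the plate's top (7 mm behind the face).
- seat (a point): Point on the plate's top (12 mm above the table) where the block's origin lies when the block is home in the corner: plate x = +28, y = +21 mm. Axes as the plate's; the block's x is then parallel to the plate's x, either way round. The block slides on plate and stops with friction of roughly 0.5, so it drags if pressed down hard.
- round_mould: Fixed dark grey metal mould of the same outer size (100 x 84 x 22 mm) with a round cavity 53 mm wide; not needed. Origin: centre of the underside.
- round_cast: Bystander: white round casting, foot 50 mm across, 40 mm high, sitting in the round mould. Origin: centre of the underside.
- ferrule: Bystander: steel ring 18 mm across, 8 mm high, lying on the gauging plate near the corner farthest from the stops. Origin: centre of the underside.
- amber_bottle: Bystander: amber bottle, 70 mm across, 150 mm high, left of the work. Origin: centre of the underside.
- small_jar: Bystander: glass jar 48 mm across, 60 mm high. Origin: centre of the underside.
- beaker: Bystander: glass beaker 68 mm across, 85 mm high. Origin: centre of the underside.
- wrench: Bystander: steel wrench 150 mm long, lying flat. Origin: on the underside, near its middle.
- driver: Bystander: screwdriver 170 mm long, lying flat. Origin: on the underside, near its middle.
- gauge_block: Bystander: steel block 35 x 30 x 20 mm. Origin: centre of the underside.
Mind the look-alikes: they are no part of the job. What is shaped like the block but green is not meant. Leave any red look-alike of the mould alone.

How it is judged:
By the outcome, as a careful person would: the job done as asked, in the order asked, and still so for the second after the job is handed in, while the arm keeps its last pose, push and grip.
It also fails if it takes over 58 s, if anything falls off the work surface, if the arm or the gripper's body presses on something with over 40 N, if the wrist force passes 120 N, or if a joint passes its speed limit or range.

## Working session

There is one attempt and no reset: what is moved stays moved. The work goes in short steps, Python scripts to look and compute and a tool call to move; the robot and the scene stay as the last step left them, time stands still between calls to the robot, and variables do not carry over. Pictures are saved under pics/ and viewed, at most 10 in all, crops included, and the job is handed in when it is done.

Besides the shell and the picture viewer there is one more tool, called after "Emit:" as a command line: name --argument value ..., lists and objects as JSON in quotes. arm_command: Moves the arm, as the interface text tells. Its arguments: {"type":"object","properties":{"plan":{"type":"array"},"squeeze":{"type":"number"}},"required":["plan"]}

```bash
mkdir -p pics
python3 - <<'E'
from station import ctrl,cams
import cv2,numpy as np
for n in("top","side"):
    p,d=cams.camera(n); cv2.imwrite(f"pics/{n}0.png",p); np.save(f"{n}_d0.npy",d)
    i=cams.camera_info(n); print(n,i); print((d>0).mean())
print(ctrl.get_obs())
E
```

```text
top {'fx': 494.598815279923, 'fy': 494.598815279923, 'cx': 315.889443383046, 'cy': 196.91350441786275, 'dist_coeffs': array([0.03070305, 0.        , 0.        , 0.        , 0.        ]), 'world_to_cam': array([[ 2.86670827e-02, -9.99588876e-01,  5.27285334e-04,
        -5.35498385e-03],
       [-9.92911592e-01, -2.85364482e-02, -1.15378688e-01,
         5.92487140e-01],
       [ 1.15346300e-01,  2.78402268e-03, -9.93321439e-01,
         1.80074680e+00],
       [ 0.00000000e+00,  0.00000000e+00,  0.00000000e+00,
         1.00000000e+00]])}
0.99606640625
side {'fx': 402.1436407991853, 'fy': 402.1436407991853, 'cx': 313.18181771940493, 'cy': 199.7457764960237, 'dist_coeffs': array([-0.09200782,  0.        ,  0.        ,  0.        ,  0.        ]), 'world_to_cam': array([[-0.94446819, -0.32810643,  0.01805554,  0.52931079],
       [-0.22816502,  0.61525819, -0.75458471,  0.13804914],
       [ 0.23647528, -0.7168009 , -0.6559542 ,  1.1070587 ],
       [ 0.        ,  0.        ,  0.        ,  1.        ]])}
0.9959453125
{'time_s': 0.1, 'qpos': array([-1.25659171e+00,  3.00425887e-01,  1.52149955e+00, -3.92497457e-05,
        1.32069908e+00, -6.65854382e-02]), 'joint_vel': array([ 0.0016726 , -0.00058201, -0.00239122,  0.00093676,  0.00067135,
        0.00087285]), 'tau': array([ 2.22093763e-04, -5.32647264e+01, -3.53288341e+01,  7.09003466e-02,
        2.35021318e-02, -4.25837345e-05]), 'ee_pos': array([ 0.20433406, -0.51038828,  0.20494562]), 'eef_rot': array([-3.14056055e+00, -3.07220636e-05,  3.80799771e-01]), 'force': array([ 0.43837309,  0.13107855, -0.40570003]), 'moment': array([-0.0323745 ,  0.00246459,  0.03818027]), 'grip_force': 0.0, 'grip_width': 0.0943108367518575}
```

View pics/top0.png

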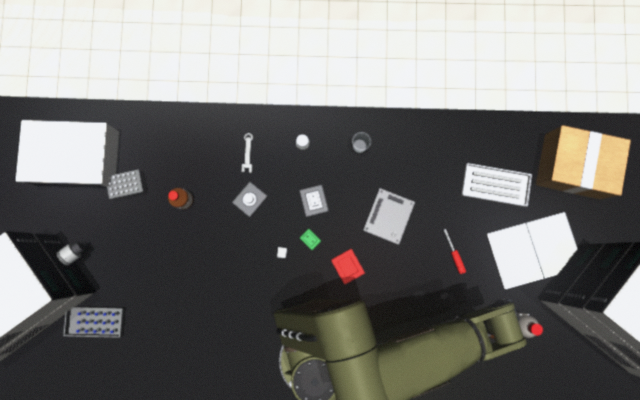

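View pics/side0.png

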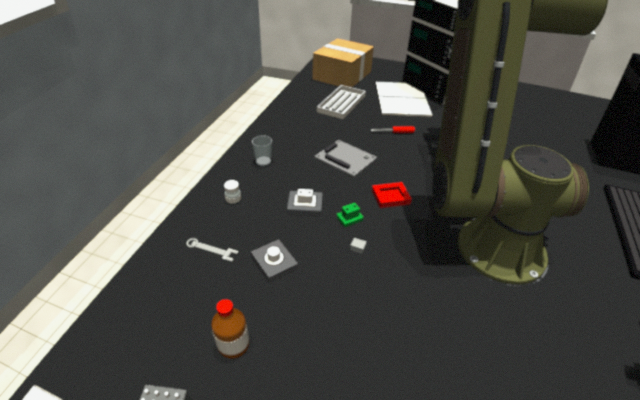

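Top view: the block is white on a grey mould at (314,200). The look-alikes are green at (310,239), the red mould at (348,266) and the round cast at (250,199). The plate is at (389,215), with its long stop towards the upper left. In the side view the block is at (305,197) and the plate at (346,156). I'll confirm with an enlarged crop and measure.

```bash
cat > h.py <<'E'
import cv2,numpy as np
from station import ctrl,cams
def K(i): return np.array([[i["fx"],0,i["cx"]],[0,i["fy"],i["cy"]],[0,0,1]])
def cloud(n,d):
    i=cams.camera_info(n); v,u=np.mgrid[0:400,0:640]
    xy=cv2.undistortPoints(np.stack([u,v],-1).reshape(-1,1,2).astype(float),K(i),i["dist_coeffs"])[:,0]
    c=np.c_[xy,np.ones(len(xy))]*d.reshape(-1,1); T=np.linalg.inv(i["world_to_cam"])
    return (c@T[:3,:3].T+T[:3,3]).reshape(400,640,3)
def ray(n,uv,z):
    "pixels -> world at height z"
    i=cams.camera_info(n); xy=cv2.undistortPoints(np.array(uv,float).reshape(-1,1,2),K(i),i["dist_coeffs"])[:,0]
    T=np.linalg.inv(i["world_to_cam"]); r=np.c_[xy,np.ones(len(xy))]@T[:3,:3].T
    return T[:3,3]+r*((z-T[2,3])/r[:,2])[:,None]
def proj(n,P):
    i=cams.camera_info(n); W=i["world_to_cam"]
    return cv2.projectPoints(np.array(P,float),cv2.Rodrigues(W[:3,:3])[0],W[:3,3],K(i),i["dist_coeffs"])[0][:,0]
def avg(n,k):
    f=[cams.camera(n) for _ in range(k)]
    return np.mean([a[0] for a in f],0).astype(np.uint8),np.median([a[1] for a in f],0)
E
python3 - <<'E'
from h import *
for n in("top","side"):
    p,d=avg(n,4); np.savez(n+"1.npz",p=p,d=d); P=cloud(n,d)
    bx=dict(top=(275,170,435,255),side=(270,125,390,225))[n]
    c=p[bx[1]:bx[3],bx[0]:bx[2]]; s=5 if n=="top" else 5
    cv2.imwrite(f"pics/{n}c.png",cv2.resize(c,None,fx=s,fy=s,interpolation=cv2.INTER_CUBIC))
    tgt=dict(top=[(314,199),(304,190),(250,199),(389,222),(376,197),(340,220)],side=[(305,193),(295,206),(346,162),(335,154),(330,190)])[n]
    for u,v in tgt: print(n,u,v,np.median(P[v-1:v+2,u-1:u+2].reshape(-1,3),0).round(4))
E
```

```text
top 314 199 [0.5821 0.0183 0.0548]
top 304 190 [0.6185 0.0569 0.0223]
top 250 199 [0.5759 0.2534 0.049 ]
top 389 222 [ 0.5088 -0.2631  0.0133]
top 376 197 [ 0.601  -0.2138  0.0103]
top 340 220 [ 5.116e-01 -8.140e-02  5.000e-04]
side 305 193 [0.5783 0.0252 0.0551]
side 295 206 [0.5991 0.0556 0.0225]
side 346 162 [ 0.5173 -0.2072  0.0262]
side 335 154 [ 0.5689 -0.2583  0.0137]
side 330 190 [ 0.5304 -0.0775  0.0008]
```

View pics/topc.png

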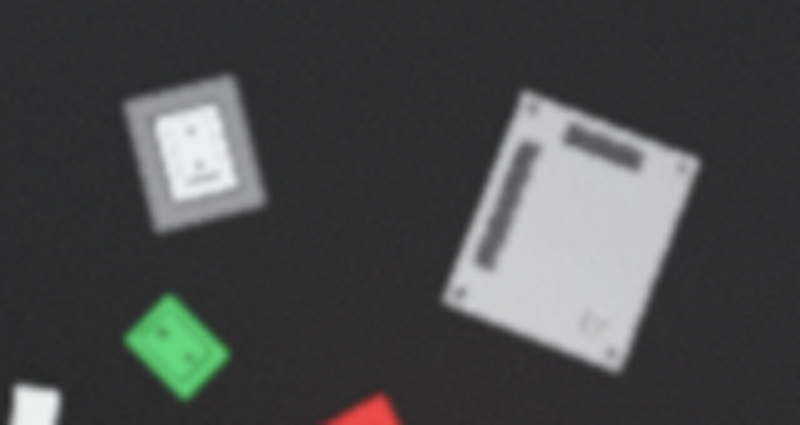

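View pics/sidec.png

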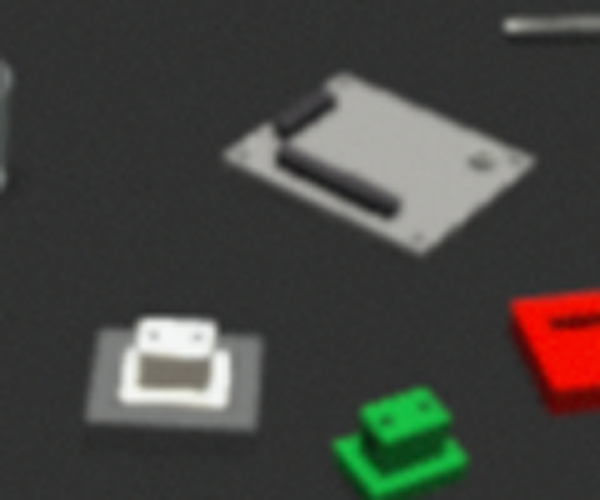

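The crops confirm it: the white stepped block sits in the dark grey mould, and the green and red ones are look-alikes. On the plate, +x (short stop) points away from the robot and +y (long stop) to the left. Now I'll fit the poses by silhouette.

```bash
cat > fit.py <<'E'
from h import *
from scipy.optimize import least_squares
def box(sx,sy,z0,z1): return np.array([[a*sx/2,b*sy/2,z] for a in(-1,1) for b in(-1,1) for z in(z0,z1)])
def place(B,q):
    c,s=np.cos(q[2]),np.sin(q[2]); return B@np.array([[c,s,0],[-s,c,0],[0,0,1]])+[q[0],q[1],q[3] if len(q)>3 else 0]
def contour(img,roi,thr,S=4,chan=lambda c:c.min(2)):
    x0,y0,x1,y1=roi; g=cv2.resize(chan(img[y0:y1,x0:x1]),None,fx=S,fy=S,interpolation=cv2.INTER_CUBIC)
    m=(g>thr).astype(np.uint8); cs=cv2.findContours(m,cv2.RETR_EXTERNAL,cv2.CHAIN_APPROX_NONE)[0]
    c=max(cs,key=cv2.contourArea)[:,0].astype(float)
    return (c+.5)/S-.5+[x0,y0]
def fit(n,B,c,q0):
    c=cv2.convexHull(c.astype(np.float32))[:,0] if False else c
    def r(q):
        h=cv2.convexHull(proj(n,place(B,q)).astype(np.float32))
        return [cv2.pointPolygonTest(h,(float(a),float(b)),True) for a,b in c]
    s=least_squares(r,q0,loss="soft_l1",f_scale=.3,diff_step=1e-4,x_scale=[.01,.01,.1]); return s.x,np.sqrt(np.mean(np.square(s.fun)))
E
python3 - <<'E'
from fit import *
I={n:np.load(n+"1.npz") for n in("top","side")}
jobs=dict(top=dict(mould=((292,178,336,222),95,box(.1,.084,0,.022),[.58,.02,.2]),
  plate=((355,180,422,252),110,box(.17,.14,0,.012),[.53,-.24,-.4]),
  block=((300,184,328,216),205,box(.044,.03,.046,.0461)+[0,0,.008],[.58,.02,.2])),
 side=dict(mould=((280,180,330,220),60,box(.1,.084,0,.022),[.58,.02,.2]),
  plate=((310,135,382,180),95,box(.17,.14,0,.012),[.53,-.24,-.4])))
for n in jobs:
    p=I[n]["p"]
    for k,(roi,t,B,q0) in jobs[n].items():
        c=contour(p,roi,t); q,e=fit(n,B,c,q0)
        print(n,k,q.round(4),"rms px",round(e,2),"bbox",c.min(0),c.max(0))
# heights from depth at plate and block
E
```

```text
top mould [0.5821 0.0205 0.277 ] rms px 0.15 bbox [299.625 184.875] [327.375 215.875]
top plate [ 0.5323 -0.2631 -0.3525] rms px 0.16 bbox [363.375 188.125] [414.125 243.625]
top block [0.578  0.0195 0.2117] rms px 2.0 bbox [306.125 191.125] [321.375 208.875]
side mould [0.5866 0.0023 0.2257] rms px 1.1 bbox [286.125 187.125] [322.625 211.125]
side plate [ 0.5302 -0.2741 -0.3503] rms px 3.41 bbox [314.625 139.625] [375.875 175.125]
```

```bash
sed -i 's/diff_step=1e-4/diff_step=3e-3/; s/c=cv2.convexHull(c.astype(np.float32))\[:,0\] if False else c/pass/' fit.py
python3 - <<'E'
from fit import *
I={n:np.load(n+"1.npz") for n in("top","side")}
blk=np.r_[box(.064,.048,0,.016),box(.044,.03,.016,.046)]+[0,0,.008]
jobs=dict(top=dict(mould=((292,178,336,222),95,box(.1,.084,0,.022),[.58,.02,.27]),
  plate=((355,180,422,252),110,box(.17,.14,0,.012),[.53,-.26,-.35]),
  block=((300,184,328,216),200,blk,[.58,.02,.27])),
 side=dict(mould=((280,180,330,220),75,box(.1,.084,.0219,.022),[.58,.02,.27]),mould2=((280,180,330,220),58,box(.1,.084,0,.022),[.58,.02,.27]),
  plate=((310,135,382,180),95,box(.17,.14,.0119,.012),[.53,-.26,-.35]),
  block=((285,180,325,215),175,blk,[.58,.02,.27])))
for n in jobs:
    p=I[n]["p"]; vis=cv2.resize(p,None,fx=8,fy=8,interpolation=cv2.INTER_CUBIC)
    for k,(roi,t,B,q0) in jobs[n].items():
        c=contour(p,roi,t)
        q,e=fit(n,B,c,q0)
        print(n,k,q.round(4),"rms px",round(e,2),"bbox",c.min(0),c.max(0))
        h=cv2.convexHull(proj(n,place(B,q)).astype(np.float32))
        for a,col in((c,(0,0,255)),(h,(0,255,0))): cv2.polylines(vis,[((a.reshape(-1,1,2)+.5)*8).astype(int)],True,col,1)
    if n=="side": cv2.imwrite("pics/sidefit.png",vis[135*8:215*8-40,282*8:382*8])
    print(vis.shape)
E
```

```text
top mould [0.5821 0.0205 0.2769] rms px 0.15 bbox [299.625 184.875] [327.375 215.875]
top plate [ 0.5323 -0.2631 -0.3525] rms px 0.16 bbox [363.375 188.125] [414.125 243.625]
top block [0.5822 0.02   0.2705] rms px 0.52 bbox [306.125 191.125] [321.375 209.125]
(3200, 5120, 3)
side mould [0.5812 0.0198 0.2753] rms px 1.41 bbox [286.625 187.625] [322.125 210.625]
side mould2 [0.5865 0.0023 0.215 ] rms px 1.09 bbox [285.875 187.125] [322.875 211.375]
side plate [ 0.5283 -0.2639 -0.3567] rms px 2.85 bbox [314.625 139.625] [375.875 175.125]
side block [0.5858 0.0061 0.2928] rms px 1.7 bbox [293.375 188.625] [315.625 205.875]
(3200, 5120, 3)
```

View pics/sidefit.png

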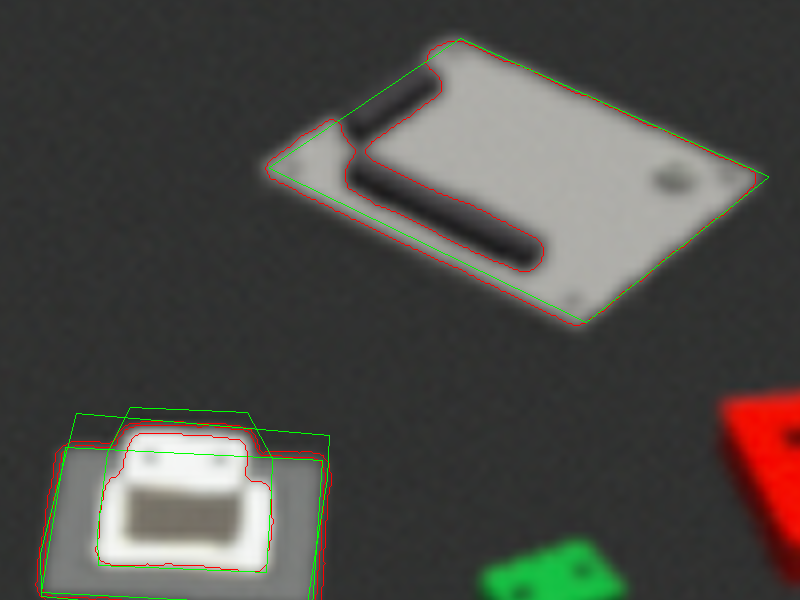

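Both views agree: plate about (0.53, -0.263, yaw -0.353), mould and block about (0.582, 0.020, yaw 0.277). Heights from depth are mould 0.022, block top 0.055 and plate 0.013, all matching the text. Next I work out the move to above the block.

```bash
cat >> h.py <<'E'
from scipy.spatial.transform import Rotation as Ro
def delta(p,yaw):
    o=ctrl.get_obs(); R=Ro.from_euler("xyz",o["eef_rot"]); T=Ro.from_euler("xyz",[np.pi,0,yaw])
    print("t",o["time_s"],"shift mm",(R.inv().apply(np.array(p)-o["ee_pos"])*1000).round(1),"turn",(R.inv()*T).as_rotvec().round(4))
E
python3 - <<'E'
from h import *
delta([.582,.0203,.12],.277)
E
```

```text
t 0.5 shift mm [ 547.9 -352.5   85.5] turn [-1.000e-04  0.000e+00  1.038e-01]
```

The rows are not in the units I measure in: shifts go in shares of 600 mm and turns go in shares of 4 rad. I convert before sending: 548 mm is 0.9133, -352.5 mm is -0.5875, 0.02 rad is 0.005.

Emit:
arm_command --plan '[[[0.15, -0.0967, 0, 0, 0, 0.005, -1], [0.3, -0.1933, 0, 0, 0, 0.01, -1], [0.45, -0.29, 0, 0, 0, 0.015, -1], [0.6, -0.3867, 0, 0, 0, 0.02, -1], [0.75, -0.4833, 0.0333, 0, 0, 0.026, -1], [0.9133, -0.5875, 0.0667, 0, 0, 0.026, -1], [0.9133, -0.5875, 0.1, 0, 0, 0.026, -1], [0.9133, -0.5875, 0.1417, 0, 0, 0.026, -1], [0.9133, -0.5875, 0.1417, 0, 0, 0.026, -1], [0.9133, -0.5875, 0.1417, 0, 0, 0.026, -1], [0.9133, -0.5875, 0.1417, 0, 0, 0.026, -1], [0.9133, -0.5875, 0.1417, 0, 0, 0.026, -1]]]'

```text
time_s: 1.7
ee_pos: [0.5489, -0.0257, 0.1338]
eef_rot: [3.141, -0.0, 0.277]
force: [0.2, -2.2, 0.4]
grip_width: 0.0937
grip_force: 0.0
```

Emit:
arm_command --plan '[[[0, 0, 0, 0, 0, 0, -1], [0, 0, 0, 0, 0, 0, -1]]]'

```text
time_s: 1.9
ee_pos: [0.5479, -0.027, 0.1336]
eef_rot: [-3.141, 0.001, 0.279]
force: [-0.5, -0.3, -0.4]
grip_width: 0.0937
grip_force: 0.0
```

Run:
```python
from h import *
delta([.582,.0203,.12],.277)
delta([.582,.0203,.028],.277)
```

```text
t 1.9 shift mm [ 45.8 -36.1  13.6] turn [-0.0003  0.001   0.0016]
t 1.9 shift mm [ 45.9 -36.1 105.6] turn [-0.0003  0.001   0.0016]
```

Close the gap, go down to z 0.065 (fingers just above the block top), then check by camera.

Converted, 68 mm is 0.1133, 46 mm is 0.0767.

Emit:
arm_command --plan '[[[0.0383, -0.03, 0.01, 0, 0, 0, -1], [0.0767, -0.06, 0.0233, 0, 0, 0, -1], [0.0767, -0.06, 0.0667, 0, 0, 0, -1], [0.0767, -0.06, 0.1133, 0, 0, 0, -1], [0.0767, -0.06, 0.1133, 0, 0, 0, -1], [0.0767, -0.06, 0.1133, 0, 0, 0, -1]]]'

```text
time_s: 2.5
ee_pos: [0.5825, 0.0185, 0.0672]
eef_rot: [3.141, -0.0, 0.275]
force: [0.3, -0.2, -0.8]
grip_width: 0.0939
grip_force: 0.0
```

Run:
```python
from h import *
delta([.582,.0203,.028],.277)
p,_=cams.camera("side"); cv2.imwrite("pics/s2.png",cv2.resize(p[120:230,250:370],None,fx=5,fy=5,interpolation=cv2.INTER_CUBIC))
```

```text
t 2.5 shift mm [ 0.  -1.9 39.2] turn [ 0.0002 -0.0004 -0.0016]
```

View pics/s2.png

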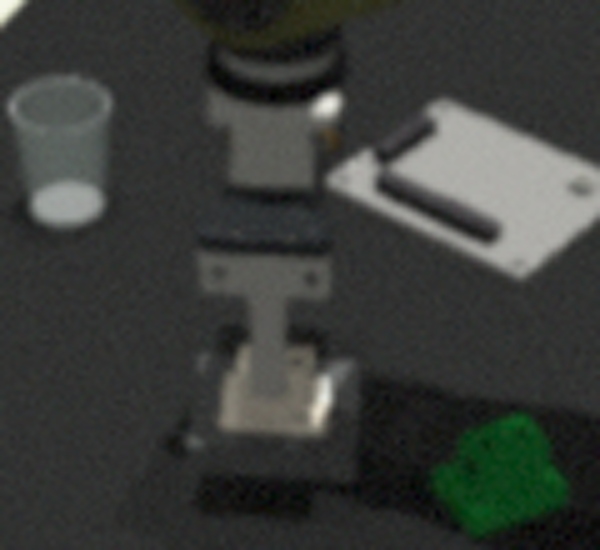

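The near finger (crop (268,390)) hangs centred over the block, on its near side. Lowering now, then closing gently.

Converted, 39 mm is 0.065, 30 mm is 0.05.

Emit:
arm_command --plan '[[[0, -0.0033, 0.025, 0, 0, 0, -1], [0, -0.0033, 0.05, 0, 0, 0, -1], [0, -0.0033, 0.065, 0, 0, 0, -1], [0, -0.0033, 0.065, 0, 0, 0, -1], [0, -0.0033, 0.065, 0, 0, 0, 0], [0, -0.0033, 0.065, 0, 0, 0, 0.3], [0, -0.0033, 0.065, 0, 0, 0, 0.5], [0, -0.0033, 0.065, 0, 0, 0, 0.7], [0, -0.0033, 0.065, 0, 0, 0, 1], [0, -0.0033, 0.065, 0, 0, 0, 1], [0, -0.0033, 0.065, 0, 0, 0, 1], [0, -0.0033, 0.065, 0, 0, 0, 1]]]' --squeeze 10

```text
time_s: 3.75
ee_pos: [0.5818, 0.0215, 0.0271]
eef_rot: [3.142, 0.0, 0.277]
force: [0.6, 0.5, -0.3]
grip_width: 0.0331
grip_force: 0.0
```

Emit:
arm_command --plan '[[[0, 0, 0, 0, 0, 0, 1], [0, 0, 0, 0, 0, 0, 1], [0, 0, 0, 0, 0, 0, 1], [0, 0, 0, 0, 0, 0, 1]]]' --squeeze 10

```text
time_s: 4.15
ee_pos: [0.5819, 0.0215, 0.0271]
eef_rot: [3.142, -0.0, 0.277]
force: [-0.0, 1.0, 0.2]
grip_width: 0.03
grip_force: 10.0
```

Gripped at 30.0 mm width with almost no side force. Firming the grip and lifting slowly.

Converted, -60 mm is -0.1, -40 mm is -0.0667.

Emit:
arm_command --plan '[[[0, 0, 0, 0, 0, 0, 1], [0, 0, 0, 0, 0, 0, 1], [0, 0, -0.0033, 0, 0, 0, 1], [0, 0, -0.0083, 0, 0, 0, 1], [0, 0, -0.0133, 0, 0, 0, 1], [0, 0, -0.02, 0, 0, 0, 1], [0, 0, -0.0267, 0, 0, 0, 1], [0, 0, -0.0333, 0, 0, 0, 1], [0, 0, -0.0667, 0, 0, 0, 1], [0, 0, -0.1, 0, 0, 0, 1], [0, 0, -0.1, 0, 0, 0, 1], [0, 0, -0.1, 0, 0, 0, 1]]]' --squeeze 30

```text
time_s: 5.35
ee_pos: [0.5818, 0.0215, 0.0868]
eef_rot: [3.142, -0.0, 0.277]
force: [0.9, -0.6, -1.5]
grip_width: 0.0296
grip_force: 30.0
```

Run:
```python
from h import *
c,s=np.cos(-.3525),np.sin(-.3525); R=np.array([[c,-s],[s,c]])
for nm,o in(("seat",(28,21)),("pre",(10,5))):
    t=np.array([.5323,-.2631])+R@np.array(o)/1000; print(nm,t.round(4))
    for z in(.087,.036): delta([*t,z],-.3525)
```

```text
seat [ 0.5658 -0.2531]
t 5.35 shift mm [-9.040e+01  2.597e+02 -2.000e-01] turn [-0.000e+00 -3.000e-04  6.293e-01]
t 5.35 shift mm [-90.4 259.7  50.8] turn [-0.000e+00 -3.000e-04  6.293e-01]
pre [ 0.5434 -0.2619]
t 5.35 shift mm [-1.143e+02  2.621e+02 -2.000e-01] turn [-0.000e+00 -3.000e-04  6.293e-01]
t 5.35 shift mm [-114.3  262.1   50.8] turn [-0.000e+00 -3.000e-04  6.293e-01]
```

The lift shows about 1.5 N of weight. Carrying to the pre-place spot, 18 / 16 mm clear of the stops.

Converted, 262 mm is 0.4367, -114 mm is -0.19, 0.63 rad is 0.1575.

Emit:
arm_command --plan '[[[-0.025, 0.055, 0, 0, 0, 0.02, 1], [-0.0483, 0.11, 0, 0, 0, 0.04, 1], [-0.0717, 0.1633, 0, 0, 0, 0.06, 1], [-0.095, 0.2183, 0, 0, 0, 0.08, 1], [-0.12, 0.2733, 0, 0, 0, 0.1, 1], [-0.1433, 0.3283, 0, 0, 0, 0.12, 1], [-0.1667, 0.3833, 0, 0, 0, 0.14, 1], [-0.19, 0.4367, 0, 0, 0, 0.1575, 1], [-0.19, 0.4367, 0.0167, 0, 0, 0.1575, 1], [-0.19, 0.4367, 0.0333, 0, 0, 0.1575, 1], [-0.19, 0.4367, 0.05, 0, 0, 0.1575, 1], [-0.19, 0.4367, 0.05, 0, 0, 0.1575, 1]]]'

```text
time_s: 6.55
ee_pos: [0.5431, -0.2601, 0.0548]
eef_rot: [-3.141, 0.003, -0.351]
force: [-0.4, -0.0, -1.6]
grip_width: 0.0298
grip_force: 30.0
```

Emit:
arm_command --plan '[[[0, 0, 0, 0, 0, 0, 1], [0, 0, 0, 0, 0, 0, 1]]]'

```text
time_s: 6.75
ee_pos: [0.5442, -0.2613, 0.0575]
eef_rot: [3.141, -0.001, -0.352]
force: [0.5, -0.2, -0.8]
grip_width: 0.0298
grip_force: 30.0
```

Run:
```python
from h import *
delta([.5434,-.2619,.031],-.3525)
p,_=cams.camera("side"); cv2.imwrite("pics/s3.png",cv2.resize(p[90:190,290:410],None,fx=6,fy=6,interpolation=cv2.INTER_CUBIC))
```

```text
t 6.75 shift mm [-0.5  0.8 26.5] turn [ 0.0001 -0.0007  0.0002]
```

View pics/s3.png

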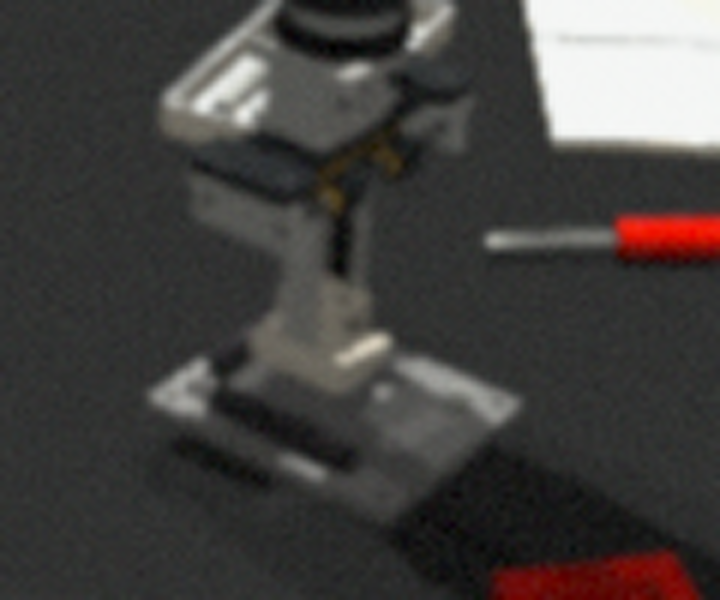

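The block hangs level in the gripper at crop (310,350), inside the stops. Contact with the plate is expected at TCP z ≈ 0.031, so I'm lowering with small last steps.

Converted, 25.5 mm is 0.0425, 25 mm is 0.0417.

Emit:
arm_command --plan '[[[0, 0, 0.0167, 0, 0, 0, 1], [0, 0, 0.03, 0, 0, 0, 1], [0, 0, 0.0367, 0, 0, 0, 1], [0, 0, 0.04, 0, 0, 0, 1], [0, 0, 0.0417, 0, 0, 0, 1], [0, 0, 0.0425, 0, 0, 0, 1], [0, 0, 0.0425, 0, 0, 0, 1], [0, 0, 0.0425, 0, 0, 0, 1]]]'

```text
time_s: 7.6
ee_pos: [0.5439, -0.2617, 0.0318]
eef_rot: [3.142, -0.0, -0.353]
force: [-0.4, -0.2, -1.2]
grip_width: 0.0297
grip_force: 30.0
```

Converted, 0.9 mm is 0.0015, 0.6 mm is 0.001.

Emit:
arm_command --plan '[[[0, 0, 0.0005, 0, 0, 0, 1], [0, 0, 0.001, 0, 0, 0, 1], [0, 0, 0.0015, 0, 0, 0, 1], [0, 0, 0.0015, 0, 0, 0, 1], [0, 0, 0.0015, 0, 0, 0, 1]]]'

```text
time_s: 8.1
ee_pos: [0.5439, -0.2617, 0.0311]
eef_rot: [3.142, -0.0, -0.353]
force: [-2.4, 1.6, 5.1]
grip_width: 0.0299
grip_force: 30.0
```

On the plate with about 5 N down. Sliding towards the corner while easing slightly upwards.

Converted, 14 mm is 0.0233, -12 mm is -0.02.

Emit:
arm_command --plan '[[[0.0033, -0.0033, -0.0002, 0, 0, 0, 1], [0.0083, -0.0083, -0.0002, 0, 0, 0, 1], [0.0133, -0.0133, -0.0002, 0, 0, 0, 1], [0.0183, -0.0167, -0.0002, 0, 0, 0, 1], [0.0233, -0.02, -0.0002, 0, 0, 0, 1], [0.0233, -0.02, -0.0002, 0, 0, 0, 1], [0.0233, -0.02, -0.0002, 0, 0, 0, 1]]]'

```text
time_s: 8.8
ee_pos: [0.5618, -0.2552, 0.0311]
eef_rot: [-3.141, -0.001, -0.353]
force: [2.2, -0.3, 4.9]
grip_width: 0.0296
grip_force: 30.0
```

```bash
cat >> h.py <<'E'
def pf(yaw=-.3525):
    o=ctrl.get_obs(); c,s=np.cos(yaw),np.sin(yaw); R=np.array([[c,s],[-s,c]])
    print("t",o["time_s"],"plate F",(R@o["force"][:2]).round(1),"Fz",o["force"][2].round(1),"M",o["moment"].round(2),"plate xy mm",(R@(o["ee_pos"][:2]-[.5323,-.2631])*1000).round(1),"z",o["ee_pos"][2].round(4),"yaw",o["eef_rot"][2].round(4),o["grip_width"].round(4))
E
python3 -c "
from h import *
pf()"
```

```text
Traceback (most recent call last):
  File "h.py", line 26, in pf
    print("t",o["time_s"],"plate F",(R@o["force"][:2]).round(1),"Fz",o["force"][2].round(1),"M",o["moment"].round(2),"plate xy mm",(R@(o["ee_pos"][:2]-[.5323,-.2631])*1000).round(1),"z",o["ee_pos"][2].round(4),"yaw",o["eef_rot"][2].round(4),o["grip_width"].round(4))
                                                                                                                                                                                                                                                 ^^^^^^^^^^^^^^^^^^^^^
AttributeError: 'float' object has no attribute 'round'
```

```bash
sed -i 's/o\["grip_width"\].round(4))/o["grip_width"])/' h.py; python3 -c "
from h import *
pf()"
```

```text
t 8.8 plate F [2.2 0.5] Fz 4.9 M [ 0.09 -0.33 -0.01] plate xy mm [25.  17.6] z 0.0311 yaw -0.353 0.029634017757998073
```

Converted, -2.5 mm is -0.0042, -2 mm is -0.0033.

Emit:
arm_command --plan '[[[0, -0.0008, 0, 0, 0, 0, 1], [0, -0.0017, 0, 0, 0, 0, 1], [0, -0.0025, 0, 0, 0, 0, 1], [0, -0.0033, 0, 0, 0, 0, 1], [0, -0.0042, 0, 0, 0, 0, 1], [0, -0.0042, 0, 0, 0, 0, 1]]]'

```text
time_s: 9.4
ee_pos: [0.562, -0.2533, 0.0311]
eef_rot: [3.141, -0.001, -0.353]
force: [-0.5, -3.8, 5.8]
grip_width: 0.0296
grip_force: 30.0
```

```bash
python3 -c "
from h import *
pf()"
```

```text
t 9.4 plate F [ 0.8 -3.8] Fz 5.8 M [-0.52  0.16  0.04] plate xy mm [24.5 19.4] z 0.0311 yaw -0.3534 0.02958398382567069
```

Converted, -1.2 mm is -0.002, -0.9 mm is -0.0015.

Emit:
arm_command --plan '[[[0, -0.0005, 0, 0, 0, 0, 1], [0, -0.001, 0, 0, 0, 0, 1], [0, -0.0015, 0, 0, 0, 0, 1], [0, -0.002, 0, 0, 0, 0, 1], [0, -0.002, 0, 0, 0, 0, 1]]]'

```text
time_s: 9.9
ee_pos: [0.5624, -0.2522, 0.0311]
eef_rot: [3.141, -0.001, -0.353]
force: [-0.6, -3.5, 5.5]
grip_width: 0.03
grip_force: 30.0
```

```bash
python3 -c "
from h import *
pf()"
```

```text
t 9.9 plate F [ 0.7 -3.5] Fz 5.5 M [-0.68  0.26 -0.04] plate xy mm [24.5 20.6] z 0.0311 yaw -0.3534 0.029953824038775865
```

Still only friction. Continuing.

Converted, -1.2 mm is -0.002, -0.9 mm is -0.0015.

Emit:
arm_command --plan '[[[0, -0.0005, 0, 0, 0, 0, 1], [0, -0.001, 0, 0, 0, 0, 1], [0, -0.0015, 0, 0, 0, 0, 1], [0, -0.002, 0, 0, 0, 0, 1], [0, -0.002, 0, 0, 0, 0, 1]]]'

```text
time_s: 10.4
ee_pos: [0.5627, -0.2514, 0.0311]
eef_rot: [3.141, -0.001, -0.353]
force: [-2.4, -4.6, 6.6]
grip_width: 0.0299
grip_force: 30.0
```

```bash
python3 -c "
from h import *
pf()"
```

```text
t 10.4 plate F [-0.6 -5.2] Fz 6.6 M [-0.95  0.4   0.04] plate xy mm [24.5 21.5] z 0.0311 yaw -0.3534 0.029913159582736104
```

Emit:
arm_command --plan '[[[0, -0.0003, 0, 0, 0, 0, 1], [0, -0.0007, 0, 0, 0, 0, 1], [0, -0.001, 0, 0, 0, 0, 1], [0, -0.001, 0, 0, 0, 0, 1]]]'

```text
time_s: 10.8
ee_pos: [0.5627, -0.2513, 0.0311]
eef_rot: [3.14, -0.001, -0.354]
force: [-3.2, -8.5, 6.7]
grip_width: 0.0295
grip_force: 30.0
```

```bash
python3 -c "
from h import *
pf()"
```

```text
t 10.8 plate F [-0.  -9.1] Fz 6.7 M [-1.53  0.67  0.02] plate xy mm [24.5 21.5] z 0.0311 yaw -0.3536 0.029530552486544286
```

Contact with the long stop: 9 N, position stalled, Mz ≈ 0, so it is flush. Now pushing along +x.

Emit:
arm_command --plan '[[[0.0008, 0, 0, 0, 0, 0, 1], [0.0017, 0, 0, 0, 0, 0, 1], [0.0025, 0, 0, 0, 0, 0, 1], [0.0033, 0, 0, 0, 0, 0, 1], [0.0042, 0, 0, 0, 0, 0, 1], [0.0042, 0, 0, 0, 0, 0, 1]]]'

```text
time_s: 11.4
ee_pos: [0.5638, -0.2517, 0.0312]
eef_rot: [3.14, 0.003, -0.354]
force: [-14.5, -4.6, 14.1]
grip_width: 0.0298
grip_force: 30.0
```

```bash
python3 -c "
from h import *
pf()"
```

```text
t 11.4 plate F [-12.1  -9.3] Fz 14.1 M [-0.82  2.6   0.06] plate xy mm [25.7 21.5] z 0.0312 yaw -0.3536 0.029786561437101653
```

Fx may be just drag, since Fz rose to 14 N. Easing up, then pushing on in x.

Converted, 0.6 mm is 0.001, -0.5 mm is -0.0008.

Emit:
arm_command --plan '[[[0, 0, -0.0005, 0, 0, 0, 1], [0, 0, -0.0008, 0, 0, 0, 1], [0.0005, 0, -0.0008, 0, 0, 0, 1], [0.001, 0, -0.0008, 0, 0, 0, 1], [0.001, 0, -0.0008, 0, 0, 0, 1]]]'

```text
time_s: 11.9
ee_pos: [0.5642, -0.2519, 0.0312]
eef_rot: [3.14, 0.003, -0.354]
force: [-12.3, -5.6, 9.9]
grip_width: 0.03
grip_force: 30.0
```

```bash
python3 -c "
from h import *
pf()"
```

```text
t 11.9 plate F [-9.6 -9.5] Fz 9.9 M [-1.    2.41 -0.06] plate xy mm [26.1 21.6] z 0.0312 yaw -0.3535 0.02995093126708324
```

It slid, so that was drag. Continuing.

Converted, 1.2 mm is 0.002, 0.9 mm is 0.0015.

Emit:
arm_command --plan '[[[0, 0.0005, -0.0007, 0, 0, 0, 1], [0.0005, 0.0005, -0.0007, 0, 0, 0, 1], [0.001, 0.0005, -0.0007, 0, 0, 0, 1], [0.0015, 0.0005, -0.0007, 0, 0, 0, 1], [0.002, 0.0005, -0.0007, 0, 0, 0, 1], [0.002, 0.0005, -0.0007, 0, 0, 0, 1]]]'

```text
time_s: 12.5
ee_pos: [0.5654, -0.2523, 0.0312]
eef_rot: [3.14, 0.003, -0.353]
force: [-8.7, -4.7, 5.0]
grip_width: 0.0296
grip_force: 30.0
```

```bash
python3 -c "
from h import *
pf()"
```

```text
t 12.5 plate F [-6.5 -7.4] Fz 5.0 M [-0.91  1.78  0.02] plate xy mm [27.3 21.5] z 0.0312 yaw -0.3535 0.02961462293944162
```

Emit:
arm_command --plan '[[[0.0005, 0, 0, 0, 0, 0, 1], [0.001, 0, 0, 0, 0, 0, 1], [0.0015, 0, 0, 0, 0, 0, 1], [0.002, 0, 0, 0, 0, 0, 1], [0.002, 0, 0, 0, 0, 0, 1]]]'

```text
time_s: 13.0
ee_pos: [0.566, -0.2526, 0.0312]
eef_rot: [3.141, 0.005, -0.354]
force: [-13.5, -2.6, 9.2]
grip_width: 0.0298
grip_force: 30.0
```

```bash
python3 -c "
from h import *
pf()"
```

```text
t 13.0 plate F [-11.8  -7.1] Fz 9.2 M [-0.63  2.63  0.04] plate xy mm [28.  21.5] z 0.0312 yaw -0.3535 0.029770155231809804
```

Converted, 0.9 mm is 0.0015, 0.6 mm is 0.001.

Emit:
arm_command --plan '[[[0, 0, -0.0005, 0, 0, 0, 1], [0.0005, 0, -0.0007, 0, 0, 0, 1], [0.001, 0, -0.0007, 0, 0, 0, 1], [0.0015, 0, -0.0007, 0, 0, 0, 1], [0.0015, 0, -0.0007, 0, 0, 0, 1]]]'

```text
time_s: 13.5
ee_pos: [0.5661, -0.2525, 0.0313]
eef_rot: [3.141, 0.007, -0.353]
force: [-19.0, -0.4, 11.0]
grip_width: 0.0298
grip_force: 30.0
```

```bash
python3 -c "
from h import *
pf()
p,_=cams.camera('side'); cv2.imwrite('pics/s4.png',cv2.resize(p[120:180,305:385],None,fx=10,fy=10,interpolation=cv2.INTER_CUBIC))"
```

```text
t 13.5 plate F [-17.7  -7. ] Fz 11.0 M [-0.36  3.6  -0.  ] plate xy mm [28.1 21.6] z 0.0313 yaw -0.3535 0.02980382217707627
```

View pics/s4.png

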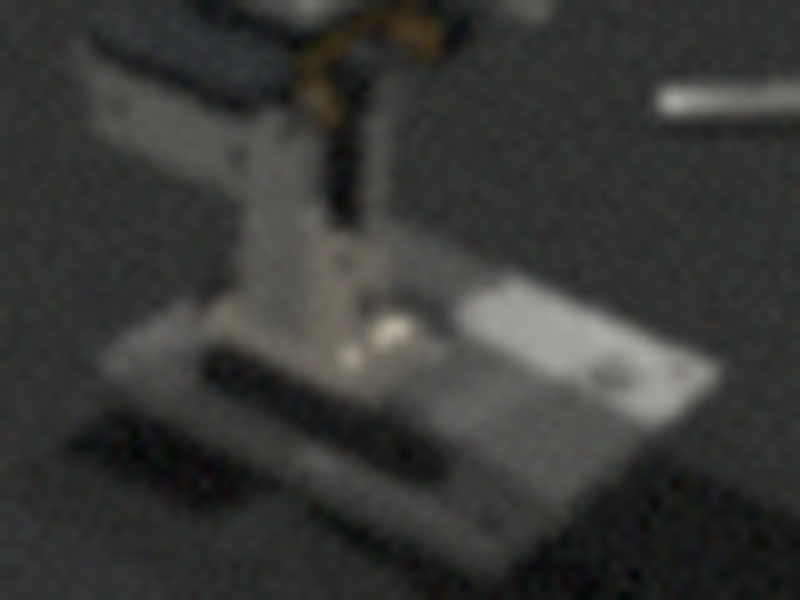

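x stalls at 28.1 mm (28 expected) while the force grows, so it's against the short stop. The image shows the block tucked in the corner. The tool has pitched 0.007 rad under load, so I level that out and firm up the y push.

Converted, -0.8 mm is -0.0013, -0.6 mm is -0.001, 0.007 rad is 0.0018.

Emit:
arm_command --plan '[[[0, -0.0005, 0, 0, 0.0008, 0, 1], [0, -0.001, 0, 0, 0.0015, 0, 1], [0.0003, -0.0013, 0, 0, 0.0018, 0, 1], [0.0003, -0.0013, 0, 0, 0.0018, 0, 1], [0.0003, -0.0013, 0, 0, 0.0018, 0, 1]]]' --squeeze 35

```text
time_s: 14.05
ee_pos: [0.5662, -0.2526, 0.0312]
eef_rot: [3.14, 0.0, -0.354]
force: [-20.4, -5.9, 9.2]
grip_width: 0.0296
grip_force: 35.0
```

```bash
python3 -c "
from h import *
pf();print(ctrl.get_obs()['eef_rot'])"
```

```text
t 14.05 plate F [-17.1 -12.6] Fz 9.2 M [-1.01  4.15 -0.01] plate xy mm [28.2 21.6] z 0.0312 yaw -0.3538 0.02962415468973107
[ 3.13968084e+00  3.09086914e-04 -3.53771418e-01]
```

Converted, 0.8 mm is 0.0013, 0.5 mm is 0.0008, 0.002 rad is 0.0005.

Emit:
arm_command --plan '[[[0.0003, 0, -0.0003, 0.0003, 0.0003, 0, 1], [0.0008, -0.0003, -0.0005, 0.0005, 0.0008, 0, 1], [0.0013, -0.0003, -0.0005, 0.0005, 0.0008, 0, 1], [0.0013, -0.0003, -0.0005, 0.0005, 0.0008, 0, 1], [0.0013, -0.0003, -0.0005, 0.0005, 0.0008, 0, 1], [0.0013, -0.0003, -0.0005, 0.0005, 0.0008, 0, 1]]]'

```text
time_s: 14.65
ee_pos: [0.5662, -0.2526, 0.0312]
eef_rot: [3.141, -0.001, -0.354]
force: [-25.6, -5.2, 11.3]
grip_width: 0.0296
grip_force: 35.0
```

```bash
python3 -c "
from h import *
pf();print(ctrl.get_obs()['eef_rot'])
p,_=cams.camera('top'); cv2.imwrite('pics/t5.png',cv2.resize(p[170:260,290:430],None,fx=5,fy=5,interpolation=cv2.INTER_CUBIC));pf()"
```

```text
t 14.65 plate F [-22.2 -13.7] Fz 11.3 M [-1.11  5.07 -0.01] plate xy mm [28.2 21.6] z 0.0312 yaw -0.3538 0.029563718314825335
[ 3.14147721e+00 -6.95395577e-04 -3.53779495e-01]
t 14.7 plate F [-20.8 -13.7] Fz 10.8 M [-1.16  5.03 -0.06] plate xy mm [28.2 21.6] z 0.0312 yaw -0.3538 0.02976371856226878
```

View pics/t5.png

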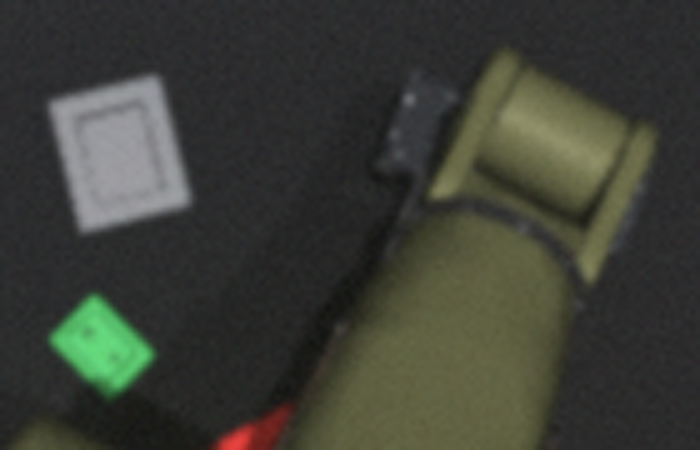

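The mould is empty at crop (120,155), and the arm covers the plate. The block is stalled against both stops at 22 N and 14 N, level and steady at the seat (28.2, 21.6), with the grip at 35 N. Handing in.

```bash
python3 -c "
from station import ctrl
print(ctrl.hand_in())"
```

```text
the job is handed in; nothing more can be done
None
```

I lifted the block out of its mould, set it foot down on the gauging plate and slid it into the corner; it is still gripped at 35 N, with measured pushes of about 21 N towards the short stop and 14 N towards the long stop, and the job is handed in (about 15 s on the robot's clock).

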